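# Hang the second tray beside the first and slide the pair home

## Robot

A 6-joint arm with a two-finger parallel gripper is mounted at the origin on a cart in front of the work surface, level with it; the furniture and walls round the work are solid. World frame = base frame: x ahead of the robot, y to its left, z up, the work surface at z = 0. Lengths are in m, angles in degrees, forces in N, time in s.
With the tool pointing down it reaches from about 0.325 to 0.85 m from the base axis. Payload 15.5 kg.
Tool frame: the origin (TCP) lies midway between the tips of the shut fingers; the grasp point (between the pads) lies 19 mm behind it; z points along the fingers, y is the line along which they close (so a half turn about z gives the same grasp; the last joint's range is limited). The gripper opens to 91 mm and grips with 3 to 60 N. Pads are 32 mm wide; open, the fingers measure 118 mm over their backs; the gripper's body (76 mm by 178 mm) begins 60 mm behind the grasp point.
Start: joints at [60.877, 28.281, 77.091, -0, 74.628, -5.472], TCP at [0.251, 0.573, 0.214] pointing down, gripper open.
Joint ranges: [-166.48, 166.48], [-47.26, 123.95], [12.59, 153.08], [-70.14, 250.14], [6.76, 159.57], [-176.63, 176.63]. Speed limits (degrees/s): [108.29, 108.29, 147.25, 172.46, 172.46, 172.46].

## Interface

Orientations are given as a 3x3 rotation matrix whose columns are the frame's x, y, z axes.
In Python, from bench import ctrl gives the robot as it stands. The module is installed in compiled form; this text tells all that it offers. Calls block until the motion is done:
- ctrl.goto(position, orientation): joint-space move of the TCP to a pose.
- ctrl.move_l(position, vel=0.15, ori=None, contact_N=None): straight line of the TCP; ori=None keeps the orientation; vel is the mean speed in m/s. With contact_N (N) it stops when the force on the tool has changed by that much, and returns True; else False.
- ctrl.movej(angles): joint-space move.
- ctrl.command_gripper(opening): opening from 0.0 (shut) to 1.0 (fully open); the grip force is fixed at half the most; returns when the fingers have stopped.
- ctrl.sleep(seconds).
- ctrl.ik(position, orientation): joint angles nearest the present ones, or None.
- ctrl.read_camera(name): name is "scene" or "top"; returns the picture (400x640x3 uint8, blue, green, red); there is no depth.
- ctrl.camera_params(name): a dict with "fx", "fy", "cx", "cy" (pixels), "pose" (4x4, takes a point from camera to world coordinates). Camera axes: x right, y up, looking along -z (the intrinsics and any distortion apply to the point x, -y, -z); pixel columns grow to the right and rows downward; lengths in m; the calibration is good to about 2 mm. A picture is of the moment at which its call begins. camera_params takes no time and is no camera call.
A pose or a line that the arm cannot do raises ctrl.MotionError and nothing moves.
- ctrl.sign_off(): hands the job in; it is judged then, once.
Readings, each from a call of its own:
- ctrl.current_t(): time.
- ctrl.current_q(): joint angles.
- ctrl.current_dq(): joint speeds.
- ctrl.current_effort(): joint torques, N m.
- ctrl.current_tool_pos(): TCP position.
- ctrl.current_eef_rot(): TCP orientation.
- ctrl.current_contact_force(): force on the tool from outside, world axes, zero at the start.
- ctrl.current_wrist_torque(): the same for the moment, N m.
- ctrl.current_grip_width(): opening from 0.0 (shut) to 1.0 (fully open).
- ctrl.current_grasp_force(): force on a finger pad.
Only numpy, scipy, OpenCV 4.12 (cv2) and the standard library are available. Lean on these libraries where they do the work, as an engineer would, in place of code of your own. Each camera call takes 0.05 s, during which the arm holds its last target. There are 200 camera calls.

## Task

Pick up the small aluminium tray that stands on the bench and hang it by its bail on the hook stand, in front of the tray that already hangs there. Still holding it, slide it along the rod so that it pushes the other tray back until that one comes snugly up against the rubber buffer by the post; press lightly and feel for the stop, never push hard. Then let go, leaving both trays hanging close together, and leave the other things on the bench where they are.

Things in the scene. Friction and masses are not known exactly. Their poses are not given: they have to be found in the camera images.
- hook_stand: Fixed dark steel stand: base plate 130 x 110 x 12 mm, origin at the centre of its underside, z up. A post 16 mm thick and 158 mm high rises at the origin. A rod 10 mm thick leaves it at 140 mm height (axis) and runs level along the stand's own -x, towards the robot. Keep the force of the trays or the robot on the stand (rod and buffer included) under 20 N.
- hook_root (a point): Where rod axis and post axis meet; axes as the stand's. On the rod near the post is a collar with a rubber buffer disc, 32 mm wide. It is clamped somewhere and NOT measured: the disc's front lies between x = -70 and -46 mm from here. It yields 4.5 N per mm over 6 mm (harder if hit fast: come at 20 mm/s or less). Snug means at least 5 N on it, held for a moment.
- hook_tip (a point): Centre of the 13 mm knob on the rod's upturned end, 209 mm from the post axis and 14 mm above the rod's axis; the knob's top is 21 mm above the rod's axis.
- hung_tray: The tray that already hangs on the rod, of the same make as the loose one, x axis along the rod; origin at the centre of its underside. It slides along the rod; 8 to 44 mm of bare rod lie between its bail and the buffer, and 64 mm or more between its bail and the upturned end. While it is pressed, rubbing it down with the other tray loads the rod too.
- hung_tray_saddle (a point): Point of the hung tray under the peak of its roof-shaped bail, 80 mm above its underside, half-way along the bail.
- loose_tray: The tray to hang: aluminium, 0.12 kg, standing on the bench; origin at the centre of its underside, z up. Open box 34 (x) x 64 (y) x 30 (z) mm; on it two uprights (14 mm in x, inner faces at y = +-21 mm) carry the bail. The window between box rim and bail is 42 mm wide, 50 mm high at its peak and open along x: the rod goes through it, either way round.
- loose_tray_tab (a point): Middle of the grip tab that stands on the loose tray's bail, 106 mm above its underside; the tab is 12 (x) x 24 (y) mm, from 86 to 128 mm height. Grasp here from above.
- loose_tray_saddle (a point): Point under the peak of the loose tray's bail, 80 mm above its underside. The bail is a roof 44 mm long in x (22 mm either way from here, the tray's longest part, so trays touch each other and the buffer with it); its leaves fall 20 degrees to both sides in y, 6 mm thick. Hanging, this point is 5 mm above the rod's axis.
- lens_bottle_mid (a point): Bystander: white plastic bottle with a blue cap, 42 mm thick and 122 mm high, standing; this is its middle, 61 mm up.
- petri_0: Bystander: flat round dish, 57 mm across, 14 mm high; origin under its centre.
- air_blower: Bystander: rubber bulb blower lying on the bench, 51 x 129 x 49 mm; origin at the centre of its underside.
- screwdriver: Bystander: screwdriver lying on the bench, 159 mm long; origin at the centre of its underside.
Things that resemble listed ones, but are neither listed nor needed, are in the scene too. Leave any red look-alike of the loose_tray alone.

How it is judged:
By the outcome, as a careful person would: the job done as asked, in the order asked, and still so for the second after the job is handed in, with the robot touching nothing.
It also fails if it takes over 58 s, if anything falls off the work surface, if the arm or the gripper's body presses on something with over 40 N, if the wrist force passes 120 N, or if a joint passes its speed limit or range.

## Working session

There is one attempt and no reset: what is moved stays moved. The work goes in short steps, each a Python script; the robot and the scene stay as the last script left them, time stands still between calls to the robot, and variables do not carry over. Pictures are saved under pics/ and viewed, at most 10 in all, crops included, and the job is handed in when it is done.

```bash
mkdir -p pics
python3 - <<'E'
from bench import ctrl
import cv2,numpy as np
for n in("scene","top"):
    cv2.imwrite(f"pics/{n}0.png",ctrl.read_camera(n)); p=ctrl.camera_params(n); print(n,{k:(np.round(v,4).tolist() if not isinstance(v,str) else v) for k,v in p.items()})
print(ctrl.current_t(),ctrl.current_eef_rot().round(3) )
E
```

```text
scene {'fx': 366.2953, 'fy': 366.2953, 'cx': 320.15, 'cy': 196.0105, 'pose': [[0.8344, 0.2289, -0.5013, 0.1499], [-0.5506, 0.3847, -0.7408, -0.5046], [0.0232, 0.8942, 0.4471, 0.4734], [0.0, 0.0, 0.0, 1.0]]}
top {'fx': 431.1942, 'fy': 431.1942, 'cx': 322.3865, 'cy': 198.6147, 'pose': [[-0.0167, 0.9974, -0.0707, 0.5141], [-0.9998, -0.0174, -0.0089, 0.1205], [-0.0101, 0.0706, 0.9975, 1.0411], [0.0, 0.0, 0.0, 1.0]]}
0.1 [[-0.916  0.401 -0.   ]
 [ 0.401  0.916 -0.001]
 [ 0.    -0.001 -1.   ]]
```

View pics/scene0.png

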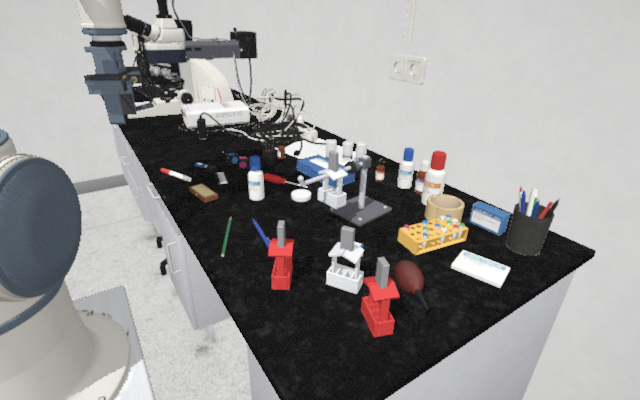

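View pics/top0.png

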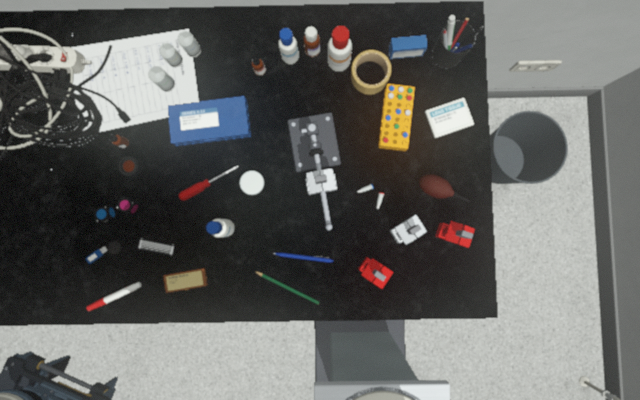

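The scene view has the grey loose tray at about (346,265), with red look-alikes at (282,265) and (378,300) and the hook stand at (362,195). In the top view the loose tray is at (408,230). The stand base is at (313,142) and the rod runs to the tip at (329,227), with the hung tray at (321,181). I'll enlarge both.

Run:
```python
import cv2
a=cv2.imread("pics/top0.png")[105:255,280:480];b=cv2.imread("pics/scene0.png")[140:300,290:440]
cv2.imwrite("pics/topc.png",cv2.resize(a,None,fx=4,fy=4,interpolation=cv2.INTER_CUBIC))
cv2.imwrite("pics/scenec.png",cv2.resize(b,None,fx=3.7,fy=3.7,interpolation=cv2.INTER_CUBIC))
```

```text
(no output)
```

View pics/topc.png

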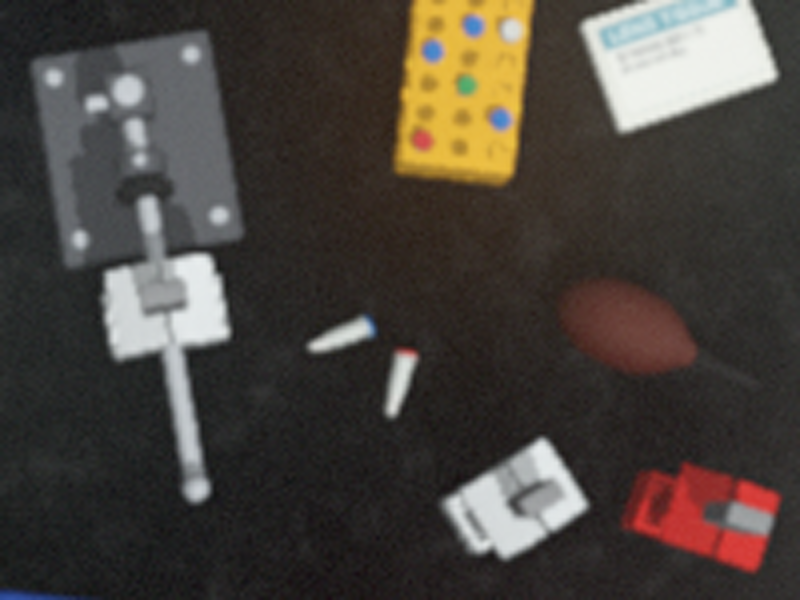

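View pics/scenec.png

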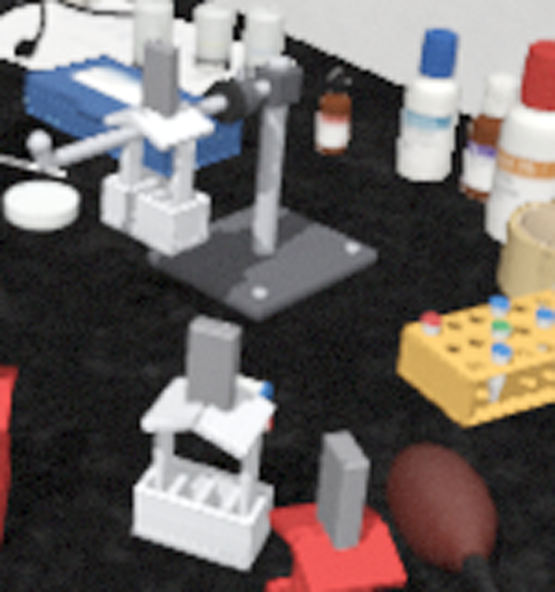

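The crops show these positions:

| Item | Crop position |
|---|---|
| Top crop: knob | (196,489) |
| Top crop: post top | (128,90) |
| Top crop: base-plate corners | (32,60), (208,30), (243,236), (70,268) |
| Top crop: loose tab top | (543,497) |
| Top crop: bail edge | (545,437) to (590,507) |
| Scene crop: loose tab middle | (214,365) |
| Scene crop: knob | (39,146) |
| Scene crop: hung tab middle | (161,78) |

I'll cast rays through them.

```bash
cat > h.py <<'E'
from bench import ctrl
import numpy as np
def ray(cam,px):
    p=ctrl.camera_params(cam);T=np.array(p["pose"])
    d=np.array([(px[0]-p["cx"])/p["fx"],-(px[1]-p["cy"])/p["fy"],-1]);return T[:3,3],T[:3,:3]@d
def onz(cam,px,z):
    o,d=ray(cam,px);return o+d*(z-o[2])/d[2]
def tri(pt,ps):
    A=np.zeros((3,3));b=np.zeros(3)
    L=[ray("top",pt),ray("scene",ps)]
    for o,d in L:
        d=d/np.linalg.norm(d);P=np.eye(3)-np.outer(d,d);A+=P;b+=P@o
    X=np.linalg.solve(A,b);return X,[np.linalg.norm(np.cross(X-o,d/np.linalg.norm(d)))*1e3 for o,d in L]
tc=lambda x,y:(280+(x+.5)/4-.5,105+(y+.5)/4-.5)
sc=lambda x,y:(290+(x+.5)/3.7-.5,140+(y+.5)/3.7-.5)
E
python3 - <<'E'
from h import *
np.set_printoptions(precision=4,suppress=True)
def yaw(a,b): d=b-a; return np.degrees(np.arctan2(d[1],d[0]))
print("tri knob",tri(tc(196,489),sc(39,146)),"top@.154",onz("top",tc(196,489),.154),"sc",onz("scene",sc(39,146),.154))
post=onz("top",tc(128,90),.158);k=onz("top",tc(196,489),.154);print("post",post,np.linalg.norm((post-k)[:2]),"yaw",yaw(k,post))
c=[onz("top",tc(*p),.012) for p in((32,60),(208,30),(243,236),(70,268))]
print("base c",np.mean(c,0),"yaws",yaw(c[3],c[0]),yaw(c[2],c[1]),yaw(c[0],c[1])+90,yaw(c[3],c[2])+90)
print("rod yaw near buf", yaw(onz("top",tc(193,470),.14),onz("top",tc(148,200),.14)))
print("hung tab tri",tri(tc(162,297),sc(161,78)),onz("scene",sc(161,78),.135+.026))
print("buffer",onz("top",tc(146,190),.14),onz("scene",sc(230,102),.14))
print("loose tab top@.128",onz("top",tc(543,497),.128),"scene mid@.106",onz("scene",sc(214,365),.106))
print("loose bail yaw",yaw(onz("top",tc(545,437),.075),onz("top",tc(590,507),.075)),"ridge",yaw(onz("top",tc(515,465),.086),onz("top",tc(550,535),.086)))
w=[onz("scene",sc(*p),0) for p in((134,530),(250,565),(270,515))];print("box bottom corners",w[0],w[1],yaw(w[0],w[1]))
E
```

```text
tri knob (array([0.5181, 0.1169, 0.1525]), [np.float64(0.6552782462867993), np.float64(0.6552782462866155)]) top@.154 [0.5187 0.1166 0.154 ] sc [0.5158 0.1143 0.154 ]
post [0.7261 0.1483 0.158 ] 0.209797256099663 yaw 8.682144925578331
base c [0.7254 0.1472 0.012 ] yaws 9.558948808250909 8.437346739523683 8.72011367254369 9.51931298299425
rod yaw near buf 8.466267346246378
hung tab tri (array([0.6154, 0.1326, 0.1707]), [np.float64(0.8024497744243253), np.float64(0.8024497744242988)]) [0.6296 0.1534 0.161 ]
buffer [0.6767 0.1401 0.14  ] [0.676  0.1392 0.14  ]
loose tab top@.128 [ 0.5115 -0.0663  0.128 ] scene mid@.106 [ 0.5096 -0.0656  0.106 ]
loose bail yaw -148.9078985241052 ridge -155.0609349010071
box bottom corners [ 0.4804 -0.0439  0.    ] [ 0.5158 -0.0979  0.    ] -56.80240156097733
```

```bash
cat >> h.py <<'E'
def R(deg):
    a=np.radians(deg);y=np.array([-np.sin(a),np.cos(a),0]);z=np.array([0,0,-1.]);return np.column_stack([np.cross(y,z),y,z])
YAW=8.7;U=np.array([np.cos(np.radians(YAW)),np.sin(np.radians(YAW)),0]);POST=np.array([0.7259,0.1481,0])
def rodp(s,z): return POST+U*s+np.array([0,0,z])   # s: along the rod from the post (m), z: TCP height
E
python3 - <<'E'
from h import *
import cv2
p=ctrl.current_tool_pos()
ctrl.command_gripper(0.7)
ctrl.move_l([p[0],p[1],.32],vel=.3)
g=np.array([.511,-.066,0])
ctrl.goto(g+[0,0,.22],R(32)); print(ctrl.current_q(),ctrl.current_t())
print(ctrl.move_l(g+[0,0,.089],vel=.08,contact_N=6),ctrl.current_tool_pos())
ctrl.command_gripper(0.0);print(ctrl.current_grip_width()*91,ctrl.current_grasp_force(),ctrl.current_contact_force())
ctrl.move_l(g+[0,0,.195],vel=.1);print(ctrl.current_grip_width()*91,ctrl.current_contact_force())
ctrl.goto(rodp(-.262,.186),R(YAW));print(ctrl.current_contact_force(),ctrl.current_q(),ctrl.current_t())
a=ctrl.read_camera("scene")[120:270,260:420];b=ctrl.read_camera("top")[100:290,270:430]
cv2.imwrite("pics/c1.png",np.hstack([cv2.resize(a,(400,375)),cv2.resize(b,(400,475))[:375]*0 if 0 else cv2.resize(b,(316,375))]))
E
```

```text
[-1.39471083e+01  1.90969439e+01  9.19104375e+01  5.27683910e-03
  6.89881816e+01 -1.35975179e+02] 3.675
False [ 0.51125213 -0.06606032  0.0893688 ]
23.69986464482056 29.98814195394516 [ 0.18873355 -0.49759523 -1.08989745]
23.811858259235596 [-1.15982846 -0.21209262 -1.16625414]
[ 1.34550584  0.41429227 -1.95596279] [ 5.92089134e+00  1.86460413e+01  9.91574007e+01 -1.76451485e-02
  6.22077977e+01 -9.28683039e+01] 8.1417
```

View pics/c1.png

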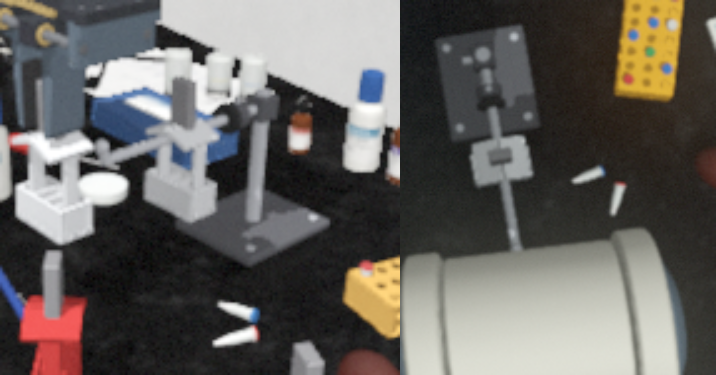

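The view shows the held tray upright at about (55,190), with its window facing the knob at (102,146) and lined up with the rod. I'll thread it on, stopping on contact.

Run:
```python
from h import *
import cv2
np.set_printoptions(precision=4,suppress=True)
ctrl.move_l(rodp(-.262,.183),vel=.05)
print("thread",ctrl.move_l(rodp(-.168,.183),vel=.05,contact_N=4),ctrl.current_tool_pos(),ctrl.current_contact_force())
a=ctrl.read_camera("scene")[120:250,280:400]
cv2.imwrite("pics/c2.png",cv2.resize(a,None,fx=4.5,fy=4.5,interpolation=cv2.INTER_CUBIC));print(ctrl.current_t())
```

```text
thread False [0.5597 0.1226 0.183 ] [-0.7259  0.156  -1.5264]
10.575
```

View pics/c2.png

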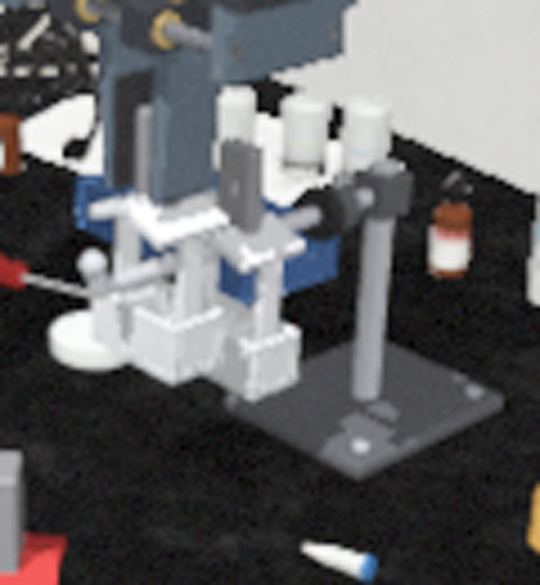

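The rod now runs through the held tray's window: the knob at (93,262) is in front of the bail, and the hung tray at (265,240) is behind. Next I lower it slowly and feel for the rod.

Run:
```python
from h import *
np.set_printoptions(precision=4,suppress=True)
ctrl.move_l(rodp(-.168,.160),vel=.03); ctrl.sleep(.3)
f0=ctrl.current_contact_force();print("f0",f0,ctrl.current_tool_pos())
print("down",ctrl.move_l(rodp(-.168,.150),vel=.008,contact_N=2.5)); ctrl.sleep(.2)
print(ctrl.current_tool_pos(),ctrl.current_contact_force()-f0,ctrl.current_wrist_torque(),ctrl.current_t())
```

```text
f0 [-0.425   0.3928 -1.1957] [0.5599 0.1227 0.1601]
down True
[0.5598 0.1227 0.1544] [-0.265  -1.1098  7.9228] [ 0.0185  0.0769 -0.0058] 12.75
```

Run:
```python
from h import *
np.set_printoptions(precision=3,suppress=True)
Z=.1556
ctrl.move_l(rodp(-.168,Z),vel=.01); ctrl.sleep(.3); f0=ctrl.current_contact_force();print("f0",f0,ctrl.current_tool_pos())
np.save("f0.npy",f0)
s=-.168;hit=False
while s<-.088 and not hit:
    s+=.02; hit=ctrl.move_l(rodp(s,Z),vel=.012,contact_N=3)
    p=ctrl.current_tool_pos(); print(hit,"s",(p-POST)@U,(ctrl.current_contact_force()-f0))
    if not hit and s>-.1: break
ctrl.sleep(.3);p=ctrl.current_tool_pos();f=ctrl.current_contact_force()-f0
print("rest s",((p-POST)*[1,1,0])@U,p[2],"along",-f@U,f,ctrl.current_t())
```

```text
f0 [ 0.518 -0.01  -2.19 ] [0.56  0.123 0.156]
False s -0.1480011744969511 [-1.015  0.554  1.435]
False s -0.12800159674215061 [-0.495  0.13   0.688]
True s -0.12096015215411998 [-0.325 -0.132  1.428]
rest s -0.12136680561279296 0.15475762058338155 along 0.2876468392090373 [-0.236 -0.358  0.505] 18.1333
```

Run:
```python
from h import *
np.set_printoptions(precision=2,suppress=True)
Z=.1558; f0=np.load("f0.npy")
s=-.1215;ctrl.move_l(rodp(s,Z),vel=.01)
for i in range(24):
    s+=.001; hit=ctrl.move_l(rodp(s,Z),vel=.01,contact_N=6); ctrl.sleep(.1)
    f=np.mean([ctrl.current_contact_force()-f0 for _ in range(1)],0);p=ctrl.current_tool_pos()
    print(hit,round(s*1e3,1),round(((p-POST)*[1,1,0])@U*1e3,2),round(p[2]*1e3,2),"along",round(-f@U,2),f)
    if -f@U>3.5 or hit: break
print(ctrl.current_t())
```

```text
False -120.5 -120.74 155.73 along 2.28 [-2.29 -0.1   1.29]
False -119.5 -120.1 155.69 along 5.59 [-5.55 -0.71  3.71]
19.0833
```

Run:
```python
from h import *
import cv2
np.set_printoptions(precision=2,suppress=True)
Z=.1558; f0=np.load("f0.npy");s=-.1195
def rep(t):
    f=ctrl.current_contact_force()-f0;p=ctrl.current_tool_pos();a=-f@U
    print(t,round(s*1e3,1),round(((p-POST)*[1,1,0])@U*1e3,2),round(p[2]*1e3,2),"along",round(a,2),f,ctrl.current_wrist_torque());return a
a=rep("now")
for i in range(6):
    if a>7.5: break
    s+=.0004; ctrl.move_l(rodp(s,Z),vel=.005,contact_N=6); ctrl.sleep(.15); a=rep("press")
ctrl.sleep(.6);rep("held")
cv2.imwrite("pics/c3.png",cv2.resize(ctrl.read_camera("scene")[120:250,280:400],None,fx=4.5,fy=4.5,interpolation=cv2.INTER_CUBIC));print(ctrl.current_t())
```

```text
now -119.5 -120.1 155.69 along 5.59 [-5.55 -0.71  3.71] [-0.03  1.    0.07]
press -119.1 -119.98 155.67 along 7.37 [-7.41 -0.29  4.81] [-0.1   1.33  0.09]
press -118.7 -119.8 155.64 along 8.97 [-8.8  -1.82  6.17] [-0.15  1.59  0.07]
held -118.7 -119.8 155.63 along 9.97 [-9.83 -1.62  6.36] [-0.14  1.6   0.13]
20.5333
```

View pics/c3.png

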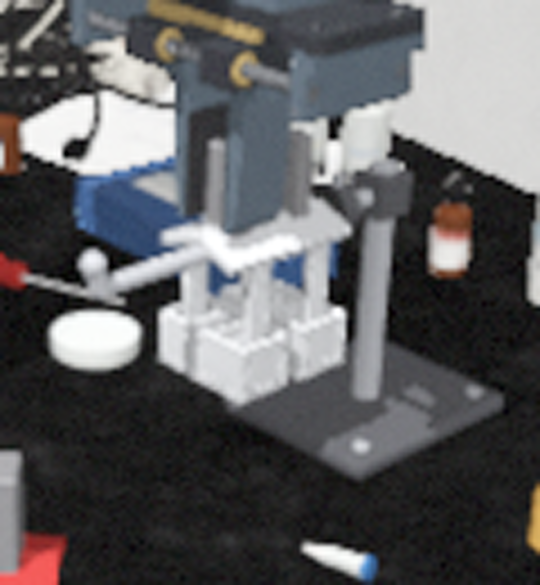

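The picture shows the two trays bail to bail, tabs at (215,180) and (300,175), with the hung bail's end at the buffer (350,230). The stop gives 10 N along the rod, but 6 N of lift suggests the held bail is rubbing on the rod. I'll ease off, lift 1 mm and press again for a cleaner reading.

Run:
```python
from h import *
np.set_printoptions(precision=2,suppress=True)
f0=np.load("f0.npy")
def rep(t,s):
    f=np.mean([(ctrl.sleep(.02),ctrl.current_contact_force()-f0)[1] for _ in range(3)],0);p=ctrl.current_tool_pos();a=-f@U
    print(t,round(s*1e3,1),round(((p-POST)*[1,1,0])@U*1e3,2),round(p[2]*1e3,2),"along",round(a,2),f);return a,f
s=-.1225;ctrl.move_l(rodp(s,.1558),vel=.01);ctrl.sleep(.2);rep("off",s)
Z=.1570;ctrl.move_l(rodp(s,Z),vel=.01);ctrl.sleep(.2);rep("up",s)
for i in range(14):
    s+=.0005; ctrl.move_l(rodp(s,Z),vel=.006,contact_N=6); ctrl.sleep(.08); a,f=rep("press",s)
    if a>8.5 or f[2]>8: break
ctrl.sleep(.7);rep("held",s);print(s,ctrl.current_t())
```

```text
off -122.5 -122.42 155.8 along 0.58 [-0.55 -0.22  1.44]
up -122.5 -122.52 157.0 along 0.8 [-0.84  0.2   0.6 ]
press -122.0 -122.01 156.99 along 0.32 [-0.39  0.41  1.07]
press -121.5 -121.48 157.01 along 0.48 [-0.56  0.46  0.81]
press -121.0 -121.05 156.97 along 0.73 [-0.75  0.13  0.59]
press -120.5 -120.76 156.91 along 3.71 [-3.69 -0.41  1.71]
press -120.0 -120.34 156.9 along 5.54 [-5.54 -0.4   2.51]
press -119.5 -120.03 156.9 along 6.45 [-6.48 -0.32  3.24]
press -119.0 -119.79 156.87 along 8.39 [-8.38 -0.7   5.01]
press -118.5 -119.57 156.84 along 9.96 [-9.96 -0.75  5.11]
held -118.5 -119.57 156.84 along 9.6 [-9.49 -1.4   5.63]
-0.1185 25.65
```

The stop is repeatable and springy, first touching at −121 mm, so it is the buffer; it held at about 9.6 N. Now I ease off to light contact, set the tray down on the rod, release and withdraw.

Run:
```python
from h import *
import cv2
np.set_printoptions(precision=3,suppress=True)
f0=np.load("f0.npy");s=-.1209
ctrl.move_l(rodp(s,.157),vel=.006);ctrl.sleep(.2);print("eased",ctrl.current_contact_force()-f0)
print(ctrl.move_l(rodp(s,.1538),vel=.005,contact_N=2));p=ctrl.current_tool_pos();print(p,ctrl.current_contact_force()-f0)
ctrl.command_gripper(.5);ctrl.sleep(.3);p=ctrl.current_tool_pos();print(ctrl.current_grip_width()*91,ctrl.current_contact_force())
print(ctrl.move_l([p[0],p[1],.26],vel=.06,contact_N=5),ctrl.current_tool_pos())
ctrl.goto([.40,-.12,.30],R(YAW));ctrl.sleep(1);print(ctrl.current_t())
a=ctrl.read_camera("scene")[120:250,280:400];b=ctrl.read_camera("top")[100:290,270:430]
cv2.imwrite("pics/c4.png",np.hstack([cv2.resize(a,(416,450),interpolation=cv2.INTER_CUBIC),cv2.resize(b,(379,450),interpolation=cv2.INTER_CUBIC)]))
```

```text
eased [-1.511  0.378  0.547]
True
[0.606 0.13  0.154] [-1.069 -0.869  7.859]
45.34992284201227 [ 0.159 -0.562 -0.03 ]
False [0.606 0.13  0.26 ]
31.9
```

View pics/c4.png

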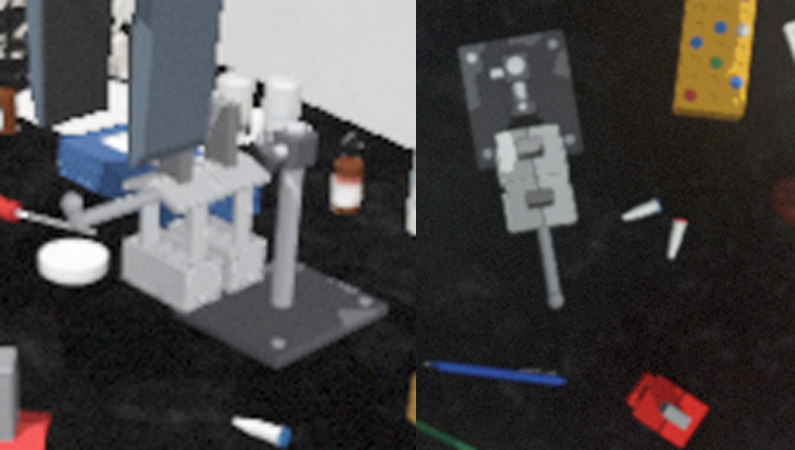

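Both trays hang on the rod bail to bail, tabs at (530,147) and (540,195) in the top view, with the back one at the buffer. The gripper is clear, so I'm handing it in.

Run:
```python
from bench import ctrl
print(ctrl.sign_off())
```

```text
the job is handed in; nothing more can be done
None
```

The loose tray now hangs in front of the other one, bail to bail; I pushed the other tray snug against the buffer (about 9.6 N along the rod, held), let go, and handed the job in at about 32 s.

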